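# Turn the tasting turntable to serve the glass

### The job

Push the tasting turntable round by its spokes with a fingertip until the shot glass stands over the middle of the serving lip, the wooden tongue that sticks out from under the turntable. Turn it gently, and leave the glass, the cookie and the little bowl standing on it untouched. Lift nothing, and leave the pitcher, the jar and the tamper where they are.

Things in the scene. Friction and masses are not known exactly. Their poses are not given: they have to be found in the camera images.
- turntable (a joint): Turning angle of the turntable in rad, 0 at the start, growing anticlockwise seen from above, free for 6.3 rad either way. Brown wooden disc, 204 mm across, top 28 mm above the worktop, on a fixed foot. Its light friction (about 0.15 N m, 1.2 N at a spoke 130 mm from the axis) stops it where it is left. Glass, cookie and bowl stand loose on it, 62 mm from the axis, in varying order.
- hub (a point): Top of the steel hub (22 mm thick), on the vertical turning axis, 69 mm above the worktop. From the hub three straight level steel spokes, 10 mm thick, axis 50 mm above the worktop, 120 degrees apart, run out past the disc's edge to wooden balls. Glass, cookie and bowl stand midway between the spokes.
- spoke_end_0 (a point): Centre of the wooden ball (20 mm) at the end of one spoke, 150 mm from the axis, 50 mm above the worktop. It turns with the turntable.
- spoke_end_1 (a point): The same for the next spoke, 120 degrees on, anticlockwise seen from above.
- spoke_end_2 (a point): The same for the third spoke. Above the worktop behind the turntable hangs the fixed bread shelf: its front edge is at x = 0.70 m and its underside 255 mm above the worktop, so a hand or wrist over the far side of the turntable can strike it; the near side and both flanks are free.
- serving_lip: Fixed serving lip: pale wooden tongue lying on the worktop, 50 mm wide, 8 mm thick, that sticks out from under the turntable, with a rounded end and a dark line along its middle. Origin on the worktop on the turning axis; its -x axis points along the tongue, whose end lies 145 mm out. Roughly on the robot's side, but its direction varies.
- lip_mark (a point): Point on the disc's top height (28 mm), over the middle line of the serving lip, 62 mm from the turning axis: where the middle of the glass belongs. Fixed, does not turn.
- lip_tip (a point): Rounded outer end of the serving lip, on its top, 145 mm from the turning axis.
- glass: Shot glass, clear, 48 mm across, 60 mm tall, upright on the turntable. Origin at the centre of its underside, z up.
- cookie: Round chocolate-chip cookie, about 85 mm across and 18 mm high, flat on the turntable. Origin at the centre of its underside.
- ramekin: Little white ceramic bowl, 68 mm across the rim, 36 mm tall, on the turntable. Origin at the centre of its underside, z up.
- pitcher: Bystander: small steel milk pitcher, 69 mm wide, 112 mm with spout and handle, 94 mm tall. Origin near the centre of its underside.
- jar: Bystander: closed jar, 68 mm across, 90 mm tall. Origin at the centre of its underside.
- tamper: Bystander: coffee tamper with a dark handle, standing, 58 mm across, 95 mm tall. Origin at the centre of its underside.
Not all that is in view belongs to the job. What is shaped like the glass but black or green is not meant.

How it is judged (in metres and radians):
At the end, for the whole second after the job is handed in: The middle of the glass is within 14 mm, seen from above, of the point over the serving lip's middle line (62 mm from the axis); the glass is upright; glass, cookie and bowl still stand on the disc, cookie and bowl within 78 mm of the axis; the turntable and the glass are at rest (horizontal distance between glass and lip_mark below 0.014 m and angle between glass's own z axis and vertical below 0.1 rad and height (world z) of glass between 0.022 and 0.034 m and height (world z) of cookie between 0.022 and 0.034 m and height (world z) of ramekin between 0.022 and 0.034 m and horizontal distance between each of cookie, ramekin and hub below 0.078 m and velocity of joint turntable between -0.05 and 0.05 rad/s and linear speed of glass below 0.02 m/s); the robot touches nothing.
It fails at once if the glass, the cookie or the little bowl is touched by the robot (contact force between any of the fingers, the arm and glass above 0.3 N or contact force between any of the fingers, the arm and cookie above 0.3 N or contact force between any of the fingers, the arm and ramekin above 0.3 N).
It fails at once if the glass, the cookie or the little bowl is lifted or tips (height (world z) of any of glass, cookie, ramekin above 0.04 m or angle between any of glass, ramekin's own z axis and vertical above 0.3 rad).
It fails at once if the turntable is spun rather than turned gently (over 2.5 rad/s) (velocity of joint turntable above 2.5 rad/s or velocity of joint turntable below -2.5 rad/s).
It fails at once if the pitcher, the jar or the tamper is moved more than 15 mm (distance of any of pitcher, jar, tamper from where it was at the start of the episode above 0.015 m).
It also fails if it takes over 54 s, if anything falls off the work surface, if the arm or the gripper's body presses on something with over 40 N, if the wrist force passes 120 N, or if a joint passes its speed limit or range.

### The arm

A 6-joint arm with a two-finger parallel gripper is mounted at the origin on a cart in front of the work surface, level with it; the furniture and walls round the work are solid. World frame = base frame: x ahead of the robot, y to its left, z up, the work surface at z = 0. Lengths are in mm, angles in rad, forces in N, time in s.
With the tool pointing down it reaches from about 350 to 875 mm from the base axis. Payload 4.2 kg.
Tool frame: the origin (TCP) lies between the finger pads; the fingertips stand 11 mm ahead of it and the grasp point (between the pads) lies 8 mm behind it; z points along the fingers, y is the direction in which the jaws open and shut (so a half turn about z gives the same grasp; the last joint's range is limited). The gripper opens to 85 mm and grips with 20 to 120 N. Pads are 22 mm wide; open, the fingers measure 114 mm over their backs; the gripper's body (76 mm by 85 mm) begins 54 mm behind the grasp point. The pads swing forward as they close: fully open they stand 13 mm farther back than shut.
Start: joints at [-0.935, 0.385, 0.008, 0, -1.194, -0.259], TCP at [229.98, -581.127, 242.312] pointing down, gripper open.
Joint ranges: [-3.14, 3.14], [-1.21, 2.06], [-1.07, 1.41], [-3.16, 2.05], [-2.99, -0.16], [-3.1, 3.1]. Speed limits (rad/s): [2.79, 2.79, 3.14, 3.14, 3.14, 3.14].

### API

Orientations are given as a unit quaternion [x, y, z, w].
In Python, from bench import * gives the robot as it stands.
- The arm moves only by the tool servo_tool, never from a script. Its argument "rows" is a list of rows, each a list of 7 numbers: the opening, from 0 (shut) to 1 (fully open), then the shift along the tool's x, y, z in cm, then the turn, a rotation vector about the tool's x, y, z in degrees. A call has 1 to 12 rows; each row shifts and turns the commanded pose from where the row before left it, along the tool's axes as they then stand; what a row does not reach is not made up. A row lasts 1/10 s, in which the tool goes at most 50 mm and 8.59 degrees, less where a joint would pass 70% of its speed; a pose out of reach is approached as far as the arm can. A call is refused whole if a number of a shift passes 5 or a number of a turn 8.59, either way. A call with a gripper value outside its range is refused whole. The fingers move at their own pace and stop on an object; the grip force is fixed at half the most. Time passes only in rows, so rows that do not move let the fingers close. It gives the time, the measured TCP pose, the force and the opening at its end, in the units of the state.
- read_state(): the state, without advancing time (a new reading comes with each control period).
- get_image(name): name is "scene" or "top" or "wrist"; returns a dict with "image" (400x640x3 uint8, red, green, blue), "mtx" (3x3 intrinsics, pixels), "extrinsics" (4x4, takes a point from camera to world coordinates). Camera axes: x right, y up, looking along -z (the intrinsics and any distortion apply to the point x, -y, -z); pixel columns grow to the right and rows downward; lengths in mm; the calibration is good to about 2 mm. The wrist camera is an equidistant fisheye: a pixel r from the principal point sees the ray r / f radians off the axis. A picture is of the moment at which its call begins. There is no depth.
- job_done(): hands the job in, once; it reports no verdict.
The state is a dict: "clock": time; "joints": joint angles; "joint_vel": joint speeds; "joint_efforts": joint torques, N m; "position": TCP position; "ee_rot": TCP orientation; "contact_force": force on the tool from outside, world axes, zero at the start; "wrist_torque": the same for the moment, N m; "gripper_width": finger opening in mm.
Only numpy, scipy, OpenCV 4.12 (cv2) and the standard library are available. Lean on these libraries where they do the work, as an engineer would, in place of code of your own. Each camera call takes 0.05 s, during which the arm holds its last target. There are 200 camera calls.

## Working session

There is one attempt and no reset: what is moved stays moved. The work goes in short steps, Python scripts to look and compute and a tool call to move; the robot and the scene stay as the last step left them, time stands still between calls to the robot, and variables do not carry over. Pictures are saved under pics/ and viewed, about 8 in all and at most 12, crops included, and the job is handed in when it is done.

Besides the shell and the picture viewer there is one more tool, called after "Emit:" in YAML: its name, and indented under it one key for each argument. servo_tool: Moves the arm, as the interface text tells. Its arguments: {"type":"object","properties":{"rows":{"type":"array","items":{"type":"array","items":{"type":"number"}}}},"required":["rows"]}

```bash
mkdir -p pics; cat > h.py <<'E'
from bench import *
import numpy as np, cv2
def grab(n,f):
    d=get_image(n); cv2.imwrite(f'pics/{f}.png',cv2.cvtColor(d['image'],cv2.COLOR_RGB2BGR)); np.savez(f'pics/{f}.npz',**d); return d
def cast(d,u,v,z):
    K=np.array(d['mtx']);E=np.array(d['extrinsics'])
    r=E[:3,:3]@np.array([(u-K[0,2])/K[0,0],-(v-K[1,2])/K[1,1],-1]); o=E[:3,3]
    return o+r*(z-o[2])/r[2]
E
python3 - <<'E'
from h import *
for n in('top','scene'):
    d=grab(n,n+'0'); print(n,d['mtx'],d['extrinsics'],[k for k in d])
print(read_state())
E
```

```text
top [[444.03097238   0.         316.93187506]
 [  0.         444.03097238 198.99324499]
 [  0.           0.           1.        ]] [[-1.33034595e-02  9.82666570e-01 -1.84903842e-01  2.59258653e+02]
 [-9.99886246e-01 -1.17592886e-02  9.44537621e-03 -2.66594159e+01]
 [ 7.10731779e-03  1.85008464e-01  9.82711226e-01  1.48322030e+03]
 [ 0.00000000e+00  0.00000000e+00  0.00000000e+00  1.00000000e+00]] ['image', 'mtx', 'extrinsics']
scene [[361.98858451   0.         319.25566927]
 [  0.         361.98858451 204.83295567]
 [  0.           0.           1.        ]] [[-6.23042386e-01  3.59180165e-01 -6.94843719e-01 -2.44039103e+02]
 [-7.81928602e-01 -3.08885117e-01  5.41458813e-01  5.96095076e+02]
 [-2.01456176e-02  8.80669969e-01  4.73301764e-01  5.95295042e+02]
 [ 0.00000000e+00  0.00000000e+00  0.00000000e+00  1.00000000e+00]] ['image', 'mtx', 'extrinsics']
{'clock': 0.1, 'joints': array([-9.35402672e-01,  3.85472906e-01,  6.77197119e-03, -4.00431649e-04,
       -1.19399022e+00, -2.58618879e-01]), 'joint_vel': array([-0.00027861,  0.00019907,  0.0032263 ,  0.00108572, -0.00091228,
       -0.00095193]), 'joint_efforts': array([-8.20019159e-04, -3.93318808e+01,  1.88929743e+01,  4.19800490e+00,
       -2.56509571e-03,  6.68956623e-08]), 'position': array([ 229.79365481, -580.69619354,  241.34386278]), 'ee_rot': array([-1.87202431e-01,  9.82320883e-01,  9.34771893e-04, -2.41722548e-04]), 'contact_force': array([ 0.40129299,  0.60903377, -0.23147486]), 'wrist_torque': array([-0.00127213, -0.02671986, -0.00299018]), 'gripper_width': 85.08417033466141}
```

View pics/top0.png

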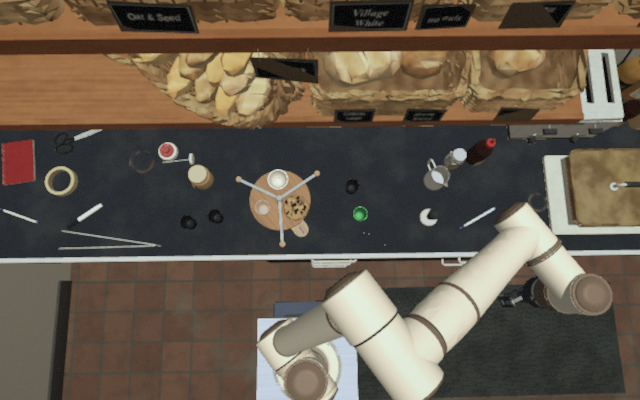

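View pics/scene0.png

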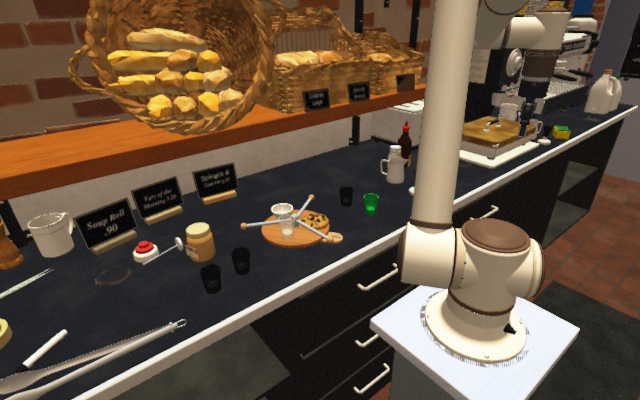

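The top view shows the hub at about (280,198) and the balls at (238,179), (318,173) and (283,244). The glass is at (263,207), the cookie at (296,207), the bowl at (278,178), and the lip end at about (302,231). I'll zoom in to measure these.

```bash
python3 - <<'E'
from h import *
d=np.load('pics/top0.npz')
im=cv2.cvtColor(d['image'],cv2.COLOR_RGB2BGR)[150:260,220:340]
cv2.imwrite('pics/crop0.png',cv2.resize(im,None,fx=5,fy=5,interpolation=cv2.INTER_CUBIC))
B=[cast(d,u,v,50) for u,v in((238,179),(318,173),(283,244))]
c=sum(B)/3
for b in B: print('ball',b[:2].round(),np.linalg.norm((b-c)[:2]).round(),np.degrees(np.arctan2(*(b-c)[1::-1])).round(1))
print('c',c.round(1))
for n,u,v,z in(('glass',263,207,60),('cookie',296,207,40),('ram',278,178,55),('lip',302,231,8)):
    p=cast(d,u,v,z); print(n,p.round(),np.linalg.norm((p-c)[:2]).round(),np.degrees(np.arctan2(*(p-c)[1::-1])).round(1))
E
```

```text
ball [599. 220.] 153.0 64.3
ball [617. -45.] 152.0 -56.6
ball [383.  71.] 151.0 -175.8
c [532.9  81.8  50. ]
glass [503. 135.  60.] 61.0 119.6
cookie [505.  29.  40.] 60.0 -118.0
ram [600.  87.  55.] 67.0 4.5
lip [429.  10.   8.] 126.0 -145.5
```

View pics/crop0.png

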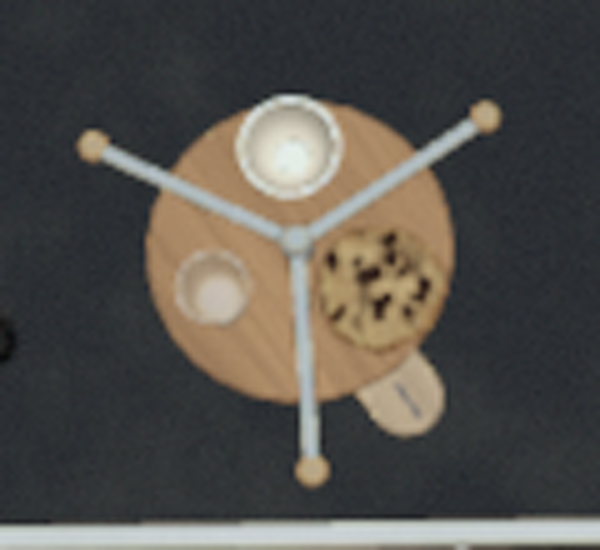

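```bash
python3 - <<'E'
from h import *
d=np.load('pics/top0.npz'); c=np.array([532.9,81.8])
f=lambda n,u,v,z:print(n,(p:=cast(d,220+(u+.5)/5-.5,150+(v+.5)/5-.5,z)[:2]-c).round(1),np.linalg.norm(p).round(1),np.degrees(np.arctan2(p[1],p[0])).round(1))
for n,u,v,z in(('hub',297,239,69),('lipC',407,399,8),('glassrim',211,285,88),('glassbase',216,297,30),('ramrim',290,147,64),('cookie',382,290,42),('line0',396,381,8),('line1',420,417,8),('b',93,145,50),('b',486,116,50),('b',313,470,50),('disc left',147,245,28),('disc right',453,245,28)): f(n,u,v,z)
E
```

```text
hub [-0.8  0.8] 1.2 135.2
lipC [-98.7 -68.1] 119.9 -145.4
glassrim [-33.7  54. ] 63.6 121.9
glassbase [-31.8  57.4] 65.6 119.0
ramrim [61.6  5.9] 61.9 5.5
cookie [-30.5 -53.1] 61.2 -119.8
line0 [-86.5 -60.8] 105.7 -144.9
line1 [-110.8  -76.7] 134.8 -145.3
b [ 67.8 137.4] 153.2 63.7
b [  84.6 -123. ] 149.2 -55.5
b [-148.9   -8.4] 149.1 -176.8
disc left [  4.2 103.9] 103.9 87.7
disc right [   1.8 -100. ] 100.0 -89.0
```

Emit:
servo_tool:
  rows:
    - [0, -2.5, 4.2, 0, 0, 0, 0]
    - [0, -2.5, 4.2, 0, 0, 0, 0]
    - [0, -2.5, 4.2, 0, 0, 0, 0]
    - [0, -2.5, 4.2, 0, 0, 0, 0]
    - [0, -2.5, 4.2, 0, 0, 0, 0]
    - [0, -2.5, 4.2, 0, 0, 0, 0]
    - [0, -2.5, 4.2, 0, 0, 0, 0]
    - [0, -2.5, 4.2, 0, 0, 0, 0]

```text
clock: 0.9
position: [291.8, -193.4, 242.2]
ee_rot: [-0.187, 0.982, 0.0, 0.0]
contact_force: [1.1, 0.7, 0.0]
gripper_width: -0.1
```

Emit:
servo_tool:
  rows:
    - [0, -2.92, 3.12, 0, 0, 0, 0]
    - [0, -2.92, 3.12, 0, 0, 0, 0]
    - [0, -2.92, 3.12, 0, 0, 0, 0]
    - [0, -2.92, 3.12, 0, 0, 0, 0]
    - [0, -2.92, 3.12, 0, 0, 0, 0]
    - [0, -2.92, 3.12, 0, 0, 0, 0]
    - [0, -2.92, 3.12, 0, 0, 0, 0]
    - [0, -2.92, 3.12, 0, 0, 0, 0]
    - [0, 0, 0, 0, 0, 0, 5.8]
    - [0, 0, 0, 0, 0, 0, 5.8]
    - [0, 0, 0, 0, 0, 0, 5.8]
    - [0, 0, 0, 0, 0, 0, 0]

```text
clock: 2.1
position: [417.4, 122.9, 241.9]
ee_rot: [-0.037, 0.999, -0.0, -0.0]
contact_force: [0.1, 0.1, -0.2]
gripper_width: -0.1
```

Emit:
servo_tool:
  rows:
    - [0, 0, 0, 3.0, 0, 0, 0]
    - [0, 0, 0, 3.0, 0, 0, 0]
    - [0, 0, 0, 3.0, 0, 0, 0]
    - [0, 0, 0, 3.0, 0, 0, 0]
    - [0, 0, 0, 0, 0, 0, 0]

```text
clock: 2.6
position: [415.1, 121.1, 119.1]
ee_rot: [-0.037, 0.999, -0.002, -0.004]
contact_force: [-0.7, 1.0, 0.6]
gripper_width: 0.2
```

```bash
python3 - <<'E'
from h import *
s=read_state(); print(s['position'],s['ee_rot'],s['joints'])
grab('wrist','w0')
E
```

```text
[415.10087307 121.11571456 119.09575093] [-0.03694144  0.99930681 -0.00232891 -0.00397606] [ 6.61801821e-01  2.06814506e-01 -6.10211235e-01 -1.26485255e-03
 -7.62945307e-01 -2.15777941e+00]
```

View pics/w0.png

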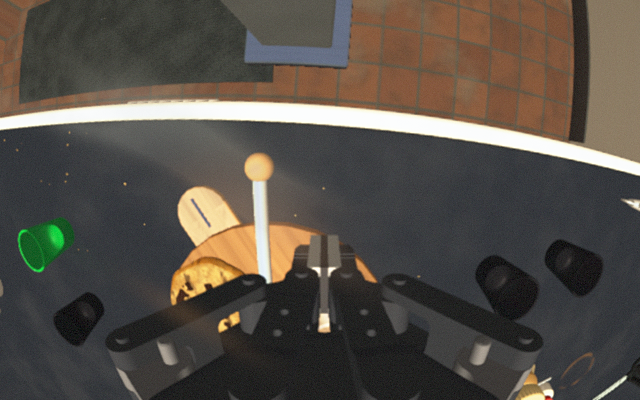

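The wrist view shows the finger clear of the spoke, to its right. The ball is at (259,167) and the lip at (207,210). I'll lower to push height.

Emit:
servo_tool:
  rows:
    - [0, 0, 0, 2.5, 0, 0, 0]
    - [0, 0, 0, 2.5, 0, 0, 0]
    - [0, 0, 0, 2.3, 0, 0, 0]
    - [0, 0, 0, 0, 0, 0, 0]
    - [0, 0, 0, 0, 0, 0, 0]

```text
clock: 3.15
position: [418.8, 123.6, 50.7]
ee_rot: [-0.037, 0.999, 0.0, 0.001]
contact_force: [1.4, -1.1, 0.8]
gripper_width: -0.2
```

```bash
python3 - <<'E'
from h import *
s=read_state();p=s['position'];q=s['ee_rot'];print(p,q)
c=np.array([532.4,82.7])
r=p[:2]-c;print(np.linalg.norm(r),np.degrees(np.arctan2(r[1],r[0])))
# arc plan: finger angle a, yaw=a+9+..., steps of 3deg; in tool frame a constant row
E
```

```text
[418.82649418 123.60951221  50.69854623] [-3.71587905e-02  9.99308755e-01  4.56776162e-04  1.01350725e-03]
120.71673212210952 160.1908300768024
```

Emit:
servo_tool:
  rows:
    - [0, 0.53, -0.9, 0.2, 0, 0, 0]
    - [0, 0.52, -1.0, 0.2, 0, 0, 0]
    - [0, 0, -0.5, 0, 0, 0, 0]
    - [0, 0, -0.3, 0, 0, 0, 0]
    - [0, 0, -0.2, 0, 0, 0, 0]
    - [0, 0, 0, 0, 0, 0, 0]
    - [0, 0, 0, 0, 0, 0, 0]

```text
clock: 3.85
position: [409.7, 93.4, 45.4]
ee_rot: [-0.037, 0.999, 0.0, 0.0]
contact_force: [0.1, 0.1, -0.3]
gripper_width: -0.1
```

Emit:
servo_tool:
  rows:
    - [0, 0.048, -0.318, 0, 0, 0, -1.5]
    - [0, 0.048, -0.318, 0, 0, 0, -1.5]
    - [0, 0.048, -0.318, 0, 0, 0, -1.5]
    - [0, 0.048, -0.318, 0, 0, 0, -1.5]
    - [0, 0.068, -0.477, 0, 0, 0, -2.25]
    - [0, 0.088, -0.636, 0, 0, 0, -3]
    - [0, 0.088, -0.636, 0, 0, 0, -3]
    - [0, 0.088, -0.636, 0, 0, 0, -3]
    - [0, 0.088, -0.636, 0, 0, 0, -3]
    - [0, 0.068, -0.477, 0, 0, 0, -2.25]
    - [0, 0.048, -0.318, 0, 0, 0, -1.5]
    - [0, 0, 0, 0, 0, 0, 0]

```text
clock: 5.05
position: [415.8, 42.6, 45.3]
ee_rot: [-0.243, 0.97, -0.0, 0.0]
contact_force: [-0.8, 1.2, -0.3]
gripper_width: 0.1
```

```bash
python3 - <<'E'
from h import *
s=read_state();p=s['position'];q=s['ee_rot'];print(s['clock'],p,s['contact_force'])
c=np.array([532.4,82.7]); r=p[:2]-c;print(np.linalg.norm(r),np.degrees(np.arctan2(r[1],r[0]))%360,'yaw',np.degrees(2*np.arctan2(q[1],q[0]))%360)
d=grab('wrist','w1');t=grab('top','t1')
a=cv2.resize(cv2.imread('pics/t1.png')[150:260,220:340],None,fx=3.6,fy=3.6,interpolation=2)
b=cv2.imread('pics/w1.png')[0:396,160:520]
cv2.imwrite('pics/m1.png',np.hstack([a,b]))
E
```

```text
5.05 [415.75153297  42.60154235  45.29394204] [-0.81702453  1.15463075 -0.32902434]
123.34808942981249 198.9706481416579 yaw 208.17594119952398
```

View pics/m1.png

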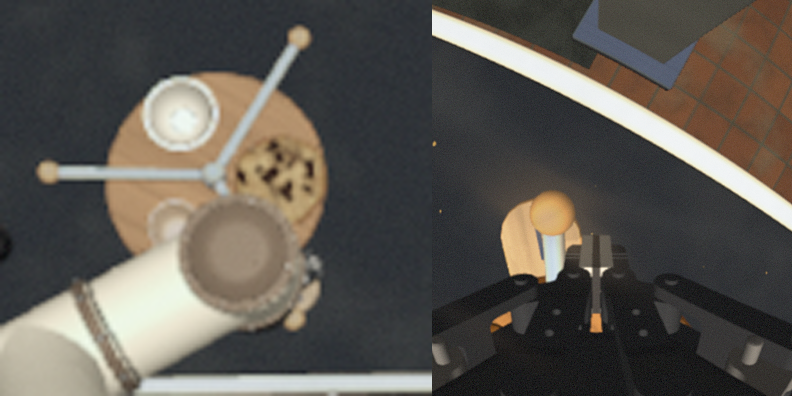

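It turns as planned: the left ball is now at crop (48,171), about 25° round, and the finger lies behind the near spoke. I'll carry on along the arc.

Emit:
servo_tool:
  rows:
    - [0, 0.048, -0.318, 0, 0, 0, -1.5]
    - [0, 0.068, -0.477, 0, 0, 0, -2.25]
    - [0, 0.088, -0.636, 0, 0, 0, -3]
    - [0, 0.088, -0.636, 0, 0, 0, -3]
    - [0, 0.088, -0.636, 0, 0, 0, -3]
    - [0, 0.088, -0.636, 0, 0, 0, -3]
    - [0, 0.088, -0.636, 0, 0, 0, -3]
    - [0, 0.088, -0.636, 0, 0, 0, -3]
    - [0, 0.088, -0.636, 0, 0, 0, -3]
    - [0, 0.088, -0.636, 0, 0, 0, -3]
    - [0, 0.068, -0.477, 0, 0, 0, -2.25]
    - [0, 0.048, -0.318, 0, 0, 0, -1.5]

```text
clock: 6.35
position: [453.2, -12.1, 45.2]
ee_rot: [-0.498, 0.867, 0.0, -0.0]
contact_force: [-1.4, 1.5, 0.5]
gripper_width: -0.2
```

Emit:
servo_tool:
  rows:
    - [0, 0.048, -0.318, 0, 0, 0, -1.5]
    - [0, 0.068, -0.477, 0, 0, 0, -2.25]
    - [0, 0.088, -0.636, 0, 0, 0, -3]
    - [0, 0.088, -0.636, 0, 0, 0, -3]
    - [0, 0.088, -0.636, 0, 0, 0, -3]
    - [0, 0.088, -0.636, 0, 0, 0, -3]
    - [0, 0.068, -0.477, 0, 0, 0, -2.25]
    - [0, 0.048, -0.318, 0, 0, 0, -1.5]
    - [0, 0, 0, 0, 0, 0, 0]
    - [0, 0, 0, 0, 0, 0, 0]

```text
clock: 7.35
position: [489.1, -32.8, 45.2]
ee_rot: [-0.637, 0.771, 0.0, -0.0]
contact_force: [-0.2, 0.4, -0.6]
gripper_width: 0.1
```

```bash
python3 - <<'E'
from h import *
s=read_state();p=s['position'];q=s['ee_rot'];print(s['clock'],p,s['contact_force'])
c=np.array([532.4,82.7]); r=p[:2]-c;print(np.linalg.norm(r),np.degrees(np.arctan2(r[1],r[0]))%360,'yaw',np.degrees(2*np.arctan2(q[1],q[0]))%360)
t=grab('top','t2')
cv2.imwrite('pics/m2.png',cv2.resize(cv2.imread('pics/t2.png')[150:260,220:340],None,fx=5,fy=5,interpolation=2))
E
```

```text
7.35 [489.08899797 -32.84788221  45.17497285] [-0.19510184  0.42567112 -0.58997252]
123.39836295967136 249.4524123623084 yaw 259.1541513851543
```

View pics/m2.png

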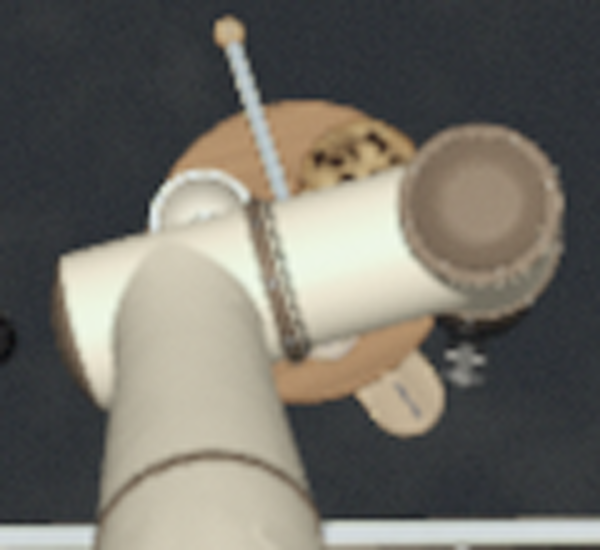

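```bash
python3 - <<'E'
from h import *
d=np.load('pics/t2.npz'); c=np.array([532.4,82.7])
p=cast(d,220+229.5/5-.5,150+31.5/5-.5,50)[:2]-c; print(p,np.linalg.norm(p),np.degrees(np.arctan2(p[1],p[0])))
E
```

```text
[145.50663927  47.17099212] 152.96170948676192 17.961888805355372
```

Emit:
servo_tool:
  rows:
    - [0, 0.048, -0.318, 0, 0, 0, -1.5]
    - [0, 0.068, -0.477, 0, 0, 0, -2.25]
    - [0, 0.088, -0.636, 0, 0, 0, -3]
    - [0, 0.088, -0.636, 0, 0, 0, -3]
    - [0, 0.088, -0.636, 0, 0, 0, -3]
    - [0, 0.068, -0.477, 0, 0, 0, -2.25]
    - [0, 0.048, -0.318, 0, 0, 0, -1.5]
    - [0, 0.048, -0.318, 0, 0, 0, -1.5]
    - [0, 0, 0, 0, 0, 0, 0]
    - [0, 0, 0, 0, 0, 0, 0]

```text
clock: 8.4
position: [527.1, -40.2, 45.3]
ee_rot: [0.75, -0.661, 0.0, -0.0]
contact_force: [0.4, -1.2, 0.5]
gripper_width: 0.0
```

Emit:
servo_tool:
  rows:
    - [0, 0, 0.3, 0, 0, 0, 0]
    - [0, 0.5, 0.7, 0, 0, 0, 0]
    - [0, 2, 0.5, 0, 0, 0, 0]
    - [0, 3, 0, 0, 0, 0, 0]
    - [0, 3, 0, 0, 0, 0, 0]
    - [0, 3, 0, -1, 0, 0, 0]
    - [0, 3, 0, -3, 0, 0, 0]
    - [0, 3, 0, -4, 0, 0, 0]
    - [0, 3, 0, -4, 0, 0, 0]
    - [0, 0, 0, -3, 0, 0, 0]
    - [0, 0, 0, 0, 0, 0, 0]
    - [0, 0, 0, 0, 0, 0, 0]

```text
clock: 9.6
position: [537.1, -245.7, 195.8]
ee_rot: [0.75, -0.662, 0.0, -0.001]
contact_force: [-1.0, 0.6, -0.7]
gripper_width: 0.0
```

```bash
python3 - <<'E'
from h import *
s=read_state();print(s['clock'],s['position'],s['contact_force'])
t=grab('top','t3')
cv2.imwrite('pics/m3.png',cv2.resize(cv2.imread('pics/t3.png')[150:260,220:340],None,fx=5,fy=5,interpolation=2))
E
```

```text
9.6 [ 537.12826933 -245.72138476  195.77232734] [-0.9695156   0.56290345 -0.71679045]
```

View pics/m3.png

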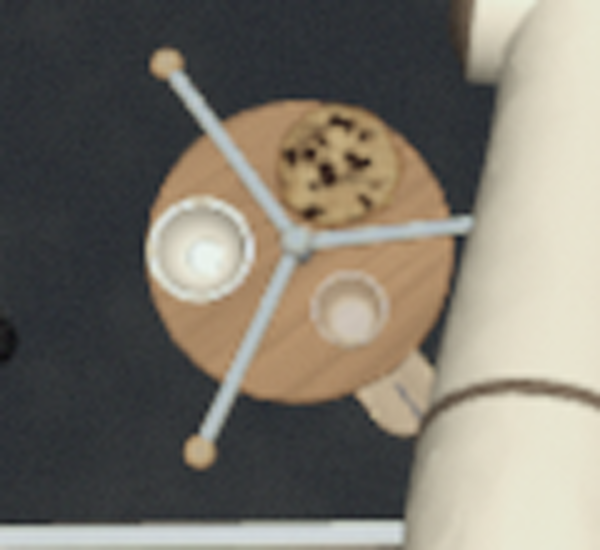

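The view is clear, with the glass rim at crop (350,307), its base at (349,321), and balls at (166,63) and (200,452).

```bash
python3 - <<'E'
from h import *
d=np.load('pics/t3.npz'); c=np.array([532.4,82.7])
m=62*np.array([np.cos(np.radians(214.8)),np.sin(np.radians(214.8))]);
for n,u,v,z in(('rim',350,306,88),('base',349,321,31),('b',166,63,50),('b',200,452,50),('ram',201,249,64),('cookie',338,165,42)):
    p=cast(d,220+(u+.5)/5-.5,150+(v+.5)/5-.5,z)[:2]-c; print(n,p.round(1),np.linalg.norm(p).round(1),(np.degrees(np.arctan2(p[1],p[0]))%360).round(1),np.linalg.norm(p-m).round(1))
E
```

```text
rim [-47.8 -35.3] 59.4 216.5 3.1
base [-48.6 -31.6] 58.0 213.1 4.4
b [123.9  88.9] 152.5 35.7 214.5
b [-135.8   63.6] 150.0 154.9 130.4
ram [-5.2 62.6] 62.8 94.8 108.1
cookie [ 54.7 -25.1] 60.2 335.3 106.1
```

```bash
python3 -c "
from bench import *
print(job_done())"
```

```text
the job is handed in; nothing more can be done
None
```

I pushed the near spoke about 92° anticlockwise with the shut fingertips, at about 0.5 rad/s. Then I pulled back outward and up, clear of everything, and handed the job in at about 9.7 s.

- **Glass:** in the last top view it stands at about 215° from the axis, against 214.8° for the lip's middle line. It is 3–4 mm from the mark, and the limit is 14 mm. Measured at the rim the angle is 216.5° and at the base 213.1°; that 3° difference is within what I can read from the picture.
- **Cookie and bowl:** both are in place on the disc, about 60 and 63 mm from the axis.
- **Contact forces:** they stayed within about 2 N in the readings at the end of each move.
- **Not checked:** I did not measure the pitcher, jar and tamper again afterwards. The arm passed near them only at height, with the TCP about 240 mm up.

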